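Load the titrator's colour-coded reagent stands

ROBOT

A 6-joint arm with a two-finger parallel gripper is mounted at the origin on the work surface. World frame = base frame: x ahead of the robot, y to its left, z up, the work surface at z = 0. Lengths are in m, angles in rad, forces in N, time in s.
With the tool pointing down it reaches from about 0.225 to 0.875 m from the base axis. Payload 3.4 kg.
Tool frame: the origin (TCP) lies between the finger pads; the fingertips stand 17 mm ahead of it and the grasp point (between the pads) lies 2 mm behind it; y points along the fingers, z is the direction in which the jaws open and shut, and the axes are right-handed (so a half turn about y gives the same grasp; the last joint's range is limited). The gripper opens to 85 mm and grips with 20 to 120 N. Pads are 22 mm wide; open, the fingers measure 114 mm over their backs; the gripper's body (76 mm by 85 mm) begins 54 mm behind the grasp point. The pads swing forward as they close: fully open they stand 13 mm farther back than shut.
Start: joints at [-1.367, 0.276, 1.505, -0, 1.361, -0.121], TCP at [0.183, -0.545, 0.248] pointing down, gripper open.
Joint ranges: [-2.89, 2.89], [-0.75, 2.08], [0.22, 2.7], [-1.18, 4.32], [0.11, 2.71], [-2.7, 2.7]. Speed limits (rad/s): [2.57, 2.57, 3.14, 3.14, 3.14, 3.14].

INTERFACE

Orientations are given as a unit quaternion [w, x, y, z].
In Python, from rig import manip, get_image, camera_model, sign_off, spot_in, silhouettes, spot_point gives the robot as it stands.
- The arm moves only by the tool jog_arm, never from a script. Its argument "targets" is a list of rows, each a list of 3 entries, a list of its own where there are three numbers: the finger opening in m, from 0 to 0.0854, then the shift along the world's x, y, z in m, then the turn about the world's z in rad. In form: [[claw, [x, y, z], spin], ...]. A call has 1 to 10 rows; each row shifts and turns the commanded pose from where the row before left it; what a row does not reach is not made up. A row lasts 1/8 s, in which the tool goes at most 62.5 mm and 10.7 degrees, less where a joint would pass 70% of its speed; a pose out of reach is approached as far as the arm can. A call with a gripper value outside its range is refused whole. The fingers move at their own pace and stop on an object; "force" is the grip in N (left out, the last holds). Time passes only in rows, so rows that do not move let the fingers close. It gives the time, the measured TCP pose, the force and the opening at its end, in the units of the state.
- manip.get_state(): the state, without advancing time (a new reading comes with each control period).
- get_image(name): name is "side" or "top" or "wrist"; returns (picture, depth): 420x560x3 uint8, red, green, blue; 420x560 float32, m along the optical axis (not along the pixel's ray), 0 where there is no reading.
- camera_model(name): a dict with "mtx" (3x3 intrinsics, pixels), "world_from_camera" (4x4, takes a point from camera to world coordinates). Camera axes: x right, y up, looking along -z (the intrinsics and any distortion apply to the point x, -y, -z); pixel columns grow to the right and rows downward; lengths in m; the calibration is good to about 2 mm. A picture is of the moment at which its call begins: read the wrist's pose just before it. camera_model takes no time and is no camera call; for the wrist camera it gives the pose at the moment of the call.
- sign_off(): hands the job in, once; it reports no verdict.
Trained networks look in the newest picture that a camera, given by its name, has taken for a name from the list of things; names that differ only in an ending like _2 or _b are one class to them, and where a whole thing is asked for, a point or a joint stands for the part that bears it (a point fixed in the world has none). Each returns a list of dicts, best first, with "score" (0 to 1); they miss things now and then, are a little off and sometimes report something else, mostly with a low value. They report only what shows in the picture. A call takes as long as a camera call. They do not tell look-alikes from the thing itself.
- spot_in(name, camera): "position" ([column, row] in pixels, amid what is visible of it).
- silhouettes(name, camera): "mask" (420x560 bool, what is visible of it) and "position" ([column, row] in pixels, amid what is visible of it).
- spot_point(name, camera): "position" ([column, row] in pixels: a listed point, or the origin of a listed thing).
The state is a dict: "clock": time; "qpos": joint angles; "qd": joint speeds; "effort": joint torques, N m; "position": TCP position; "ee_rot": TCP orientation; "contact_force": force on the tool from outside, world axes, zero at the start; "moment": the same for the moment, N m; "width": finger opening in m.
Only numpy, scipy, OpenCV 4.12 (cv2) and the standard library are available. Lean on these libraries where they do the work, as an engineer would, in place of code of your own. Each camera call takes 0.05 s, during which the arm holds its last target.

TASK

Get the titration bench ready: stand each of the four amber glass reagent bottles upright inside the ring of the stand that has the same colour as its cap, setting it down gently rather than dropping it. Leave the two white plastic bottles standing where they are, and do not knock any bottle over.

Things in the scene. Friction and masses are not known exactly. Their poses are not given: they have to be found in the camera images.
- amber_blue: Amber (brown) glass reagent bottle with a blue cap and a white paper label. Round, 50 mm in diameter up to 66 mm above its foot, then a sloping shoulder to a 28 mm neck; a ribbed blue screw cap 34 mm in diameter covers the heights 86 to 114 mm (114 mm is the top). About 0.2 kg (0.14 to 0.28). Loose, stands upright on the bench at the start. Origin: centre of the underside; z up along the bottle; round, so yaw does not matter.
- amber_red: Amber (brown) glass reagent bottle with a red cap and a white paper label. Round, 50 mm in diameter up to 66 mm above its foot, then a sloping shoulder to a 28 mm neck; a ribbed red screw cap 34 mm in diameter covers the heights 86 to 114 mm (114 mm is the top). About 0.2 kg (0.14 to 0.28). Loose, stands upright on the bench at the start. Origin: centre of the underside; z up along the bottle; round, so yaw does not matter.
- amber_yellow: Amber (brown) glass reagent bottle with a yellow cap and a white paper label. Round, 50 mm in diameter up to 66 mm above its foot, then a sloping shoulder to a 28 mm neck; a ribbed yellow screw cap 34 mm in diameter covers the heights 86 to 114 mm (114 mm is the top). About 0.2 kg (0.14 to 0.28). Loose, stands upright on the bench at the start. Origin: centre of the underside; z up along the bottle; round, so yaw does not matter.
- amber_green: Amber (brown) glass reagent bottle with a green cap and a white paper label. Round, 50 mm in diameter up to 66 mm above its foot, then a sloping shoulder to a 28 mm neck; a ribbed green screw cap 34 mm in diameter covers the heights 86 to 114 mm (114 mm is the top). About 0.2 kg (0.14 to 0.28). Loose, stands upright on the bench at the start. Origin: centre of the underside; z up along the bottle; round, so yaw does not matter.
- stand_blue: Bottle stand with a blue ring, fixed to the bench: a grey square base plate 86 x 86 mm, 6 mm thick, carrying a blue ring, 68 mm inside and 76 mm outside diameter, with a blue floor inside it; the rim is 18 mm above the bench; the bottle stands inside the ring on the plate, 6 mm above the bench. Origin: centre of the underside, at bench height; z up.
- stand_red: Bottle stand with a red ring, fixed to the bench: a grey square base plate 86 x 86 mm, 6 mm thick, carrying a red ring, 68 mm inside and 76 mm outside diameter, with a red floor inside it; the rim is 18 mm above the bench; the bottle stands inside the ring on the plate, 6 mm above the bench. Origin: centre of the underside, at bench height; z up.
- stand_yellow: Bottle stand with a yellow ring, fixed to the bench: a grey square base plate 86 x 86 mm, 6 mm thick, carrying a yellow ring, 68 mm inside and 76 mm outside diameter, with a yellow floor inside it; the rim is 18 mm above the bench; the bottle stands inside the ring on the plate, 6 mm above the bench. Origin: centre of the underside, at bench height; z up.
- stand_green: Bottle stand with a green ring, fixed to the bench: a grey square base plate 86 x 86 mm, 6 mm thick, carrying a green ring, 68 mm inside and 76 mm outside diameter, with a green floor inside it; the rim is 18 mm above the bench; the bottle stands inside the ring on the plate, 6 mm above the bench. Origin: centre of the underside, at bench height; z up.
- white_blue: White plastic bottle with a blue cap and a pale blue label, not part of the job. Same shape as the amber ones: Round, 50 mm in diameter up to 66 mm above its foot, then a sloping shoulder to a 28 mm neck; a ribbed blue screw cap 34 mm in diameter covers the heights 86 to 114 mm (114 mm is the top). About 0.13 kg. Loose, stands upright on the bench at the start. Origin: centre of the underside; z up along the bottle; round, so yaw does not matter.
- white_red: White plastic bottle with a red cap and a pale blue label, not part of the job. Same shape as the amber ones: Round, 50 mm in diameter up to 66 mm above its foot, then a sloping shoulder to a 28 mm neck; a ribbed red screw cap 34 mm in diameter covers the heights 86 to 114 mm (114 mm is the top). About 0.13 kg. Loose, stands upright on the bench at the start. Origin: centre of the underside; z up along the bottle; round, so yaw does not matter.
Mind the look-alikes: they are no part of the job. What is shaped like the amber_red but black is not meant.

How it is judged:
By the outcome, as a careful person would: the job done as asked, in the order asked, and still so for the second after the job is handed in, with the robot touching nothing.
It also fails if it takes over 96 s, if anything falls off the work surface, if the arm or the gripper's body presses on something with over 40 N, if the wrist force passes 120 N, or if a joint passes its speed limit or range.

## Working session

There is one attempt and no reset: what is moved stays moved. The work goes in short steps, Python scripts to look and compute and a tool call to move; the robot and the scene stay as the last step left them, time stands still between calls to the robot, and variables do not carry over. Pictures are saved under pics/ and viewed, and the job is handed in when it is done.

Besides the shell and the picture viewer there is one more tool, called after "Emit:" in YAML: its name, and indented under it one key for each argument. jog_arm: Moves the arm, as the interface text tells. Its arguments: {"type":"object","properties":{"targets":{"type":"array","items":{"type":"array"}},"force":{"type":"number"}},"required":["targets"]}

```bash
mkdir -p pics; ls; python3 - <<'E'
from rig import manip,get_image,camera_model
import cv2
for n in("top","side"):
    p,d=get_image(n);cv2.imwrite(f"pics/{n}0.png",p[:,:,::-1]);m=camera_model(n);print(n,m)
print(manip.get_state())
E
```

```text
pics
top {'mtx': array([[451.31980831,   0.        , 278.57940673],
       [  0.        , 451.31980831, 210.9770453 ],
       [  0.        ,   0.        ,   1.        ]]), 'world_from_camera': array([[ 0.00847929,  0.9813291 , -0.19214918,  0.33478366],
       [-0.99965178,  0.01312049,  0.02289461,  0.01923311],
       [ 0.02498824,  0.19188814,  0.98109863,  1.18210866],
       [ 0.        ,  0.        ,  0.        ,  1.        ]])}
side {'mtx': array([[481.26040267,   0.        , 275.9362074 ],
       [  0.        , 481.26040267, 213.0829331 ],
       [  0.        ,   0.        ,   1.        ]]), 'world_from_camera': array([[-0.8473348 ,  0.34614925, -0.40274612,  0.02816408],
       [-0.53098992, -0.56446718,  0.63200198,  0.85049102],
       [-0.00856996,  0.7493714 ,  0.66209445,  0.92236865],
       [ 0.        ,  0.        ,  0.        ,  1.        ]])}
{'clock': 0.1, 'qpos': array([-1.36700155e+00,  2.76558708e-01,  1.50600026e+00,  2.04308918e-05,
        1.36072886e+00, -1.20996086e-01]), 'qd': array([-0.00122728, -0.00124924, -0.00321626, -0.00016325, -0.00029913,
        0.000227  ]), 'effort': array([ 8.80904408e-04, -4.17699623e+01, -2.46405387e+01, -3.19446663e-04,
        5.80639797e-03,  1.30888665e-05]), 'position': array([ 0.18340141, -0.54449679,  0.24751333]), 'ee_rot': array([ 0.11430757, -0.11434307,  0.69840235, -0.69720413]), 'contact_force': array([-0.75623775,  0.20558369,  0.51691763]), 'moment': array([0.07297372, 0.00943666, 0.00741093]), 'width': 0.08535110992987419}
```

View pics/top0.png

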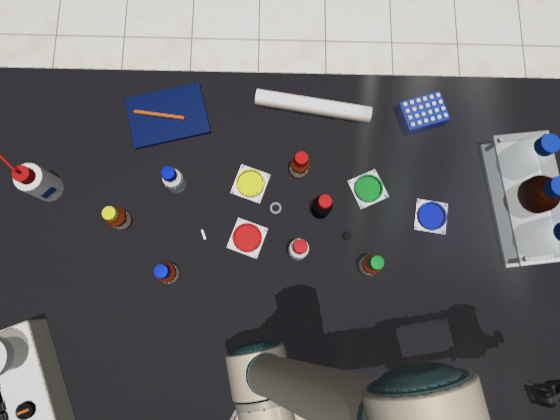

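View pics/side0.png

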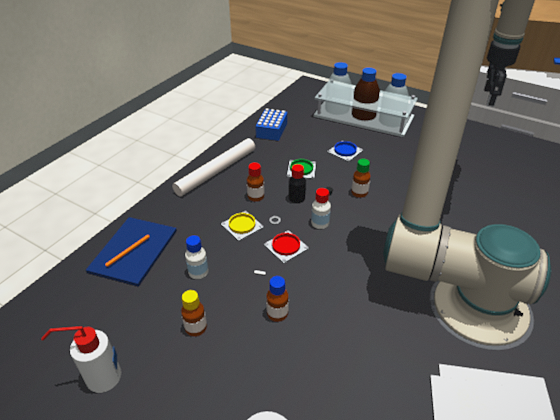

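The top picture shows the ambers at yellow (117,217), blue (166,272), red (300,164) and green (372,264). The black look-alike is at (322,206), and the white ones are at (299,249) and (173,180). The stands are at yellow (250,183), red (247,238), green (368,188) and blue (431,216).

```bash
cat > h.py <<'E'
from rig import manip,get_image,camera_model,silhouettes,spot_in,spot_point
import numpy as np,cv2
def cloud(n):
    p,d=get_image(n);m=camera_model(n);K=m["mtx"];T=m["world_from_camera"]
    v,u=np.mgrid[:420,:560]
    c=np.stack([(u-K[0,2])/K[0,0]*d,-(v-K[1,2])/K[1,1]*d,-d],-1)
    w=c@T[:3,:3].T+T[:3,3]; w[d<=0]=np.nan
    return p,w
def ray(n,px,z):
    m=camera_model(n);K=m["mtx"];T=m["world_from_camera"]
    r=T[:3,:3]@np.array([(px[0]-K[0,2])/K[0,0],-(px[1]-K[1,2])/K[1,1],-1])
    t=(z-T[2,3])/r[2];return T[:3,3]+t*r
def caps(n):
    p,w=cloud(n);out=[]
    m=((w[...,2]>0.104)&(w[...,2]<0.125)).astype(np.uint8)
    k,l,s,c=cv2.connectedComponentsWithStats(m)
    for i in range(1,k):
        q=w[l==i]
        if 10<len(q)<900:
            (x,y),r=cv2.minEnclosingCircle(q[:,:2].astype(np.float32))
            out.append((c[i].round(),len(q),round(x,4),round(y,4),round(r,4),np.median(q[:,2]).round(4),p[l==i].mean(0).round()))
    return p,w,out
E
python3 - <<'E'
from h import *
for n in("top","side"):
    p,w,o=caps(n)
    print(n)
    for r in o: print(*r)
    for c in "blue red yellow green".split():
        for kind in("stand_","amber_"):
            S=silhouettes(kind+c,n)
            for s in S[:3]:
                q=w[s["mask"]];q=q[np.isfinite(q[:,0])]
                (x,y),r=cv2.minEnclosingCircle(q[:,:2].astype(np.float32))
                print(kind+c,round(s["score"],2),np.round(s["position"]),np.median(q,0).round(4),"mec",round(x,4),round(y,4),round(r,4),s["mask"].sum())
E
```

```text
top
[526. 156.] 355 0.7038 -0.6436 0.0463 0.1157 [177. 181. 182.]
[301. 157.] 149 0.6821 -0.06 0.0173 0.1124 [198.  63.  61.]
[ 32. 179.] 455 0.6201 0.5999 0.0369 0.1182 [182. 177. 177.]
[168. 172.] 157 0.6384 0.2667 0.0179 0.1124 [ 50.  85. 192.]
[534. 196.] 358 0.6019 -0.6566 0.047 0.1158 [45. 29. 23.]
[325. 200.] 153 0.5727 -0.1178 0.0167 0.1126 [199.  68.  66.]
[109. 212.] 165 0.536 0.4019 0.0177 0.1129 [204. 202. 103.]
[542. 235.] 361 0.4972 -0.6687 0.0458 0.1158 [179. 182. 183.]
[300. 245.] 165 0.4622 -0.0577 0.0176 0.1132 [203.  81.  79.]
[376. 262.] 168 0.4251 -0.2404 0.0176 0.1128 [ 83. 165. 100.]
[161. 270.] 174 0.3993 0.2701 0.0179 0.1129 [ 60.  95. 196.]
[ 21. 350.] 155 0.2143 0.59 0.0353 0.1139 [124. 125. 121.]
[  2. 410.] 103 0.0947 0.5981 0.0247 0.1122 [52. 52. 55.]
[ 25. 410.] 278 0.0916 0.5482 0.0192 0.1152 [67. 56. 49.]
stand_blue 0.58 [434. 216.] [ 0.5578 -0.4125  0.0058] mec 0.5606 -0.4128 0.0585 1042
amber_blue 0.96 [164. 272.] [0.3974 0.26   0.0748] mec 0.4005 0.2798 0.0355 452
amber_blue 0.62 [119. 218.] [0.5303 0.3903 0.0734] mec 0.5447 0.4089 0.0371 538
stand
[... 1877 characters left out ...]
2 0.283  0.0686] mec 0.4022 0.249 0.0484 839
stand_red 0.91 [283. 248.] [0.4913 0.0791 0.0068] mec 0.4951 0.0757 0.0594 772
amber_red 0.86 [294. 186.] [ 0.565  -0.1038  0.0628] mec 0.591 -0.1546 0.0691 567
amber_red 0.65 [250. 184.] [ 0.6728 -0.0476  0.0638] mec 0.7215 -0.1219 0.1023 559
stand_yellow 0.94 [242. 226.] [0.6387 0.0734 0.0071] mec 0.6412 0.0706 0.0572 687
amber_yellow 0.75 [192. 314.] [0.5242 0.4125 0.0701] mec 0.5702 0.3795 0.067 856
stand_green 0.81 [303. 168.] [ 0.6256 -0.2574  0.0072] mec 0.625 -0.2133 0.1071 334
amber_green 0.87 [362. 177.] [ 0.4187 -0.2258  0.0614] mec 0.4537 -0.3093 0.1059 578
amber_green 0.38 [191. 314.] [0.5241 0.4129 0.0692] mec 0.535 0.3975 0.0308 853
```

```bash
python3 - <<'E'
from h import *
from scipy.spatial.transform import Rotation as R
q=manip.get_state()["ee_rot"];print(R.from_quat(np.r_[q[1:],q[0]]).as_matrix().round(3))
for n in("top","side"):
    p,w=cloud(n);h=cv2.cvtColor(p,cv2.COLOR_RGB2HSV).astype(int)
    for c,hu,a in(("blue",113,(.558,-.4125)),("red",0,(.4945,.075)),("yellow",30,(.6415,.07)),("green",67,(.631,-.2475))):
        dh=abs((h[...,0]-hu+90)%180-90)
        m=(dh<15)&(h[...,1]>120)&(h[...,2]>60)&(np.hypot(w[...,0]-a[0],w[...,1]-a[1])<.06)&(w[...,2]<.03)
        k,l,s,_=cv2.connectedComponentsWithStats(m.astype(np.uint8));i=1+s[1:,4].argmax();Q=w[l==i]
        (x,y),r=cv2.minEnclosingCircle(Q[:,:2].astype(np.float32));print(n,c,len(Q),round(x,4),round(y,4),round(r,4),np.mean(Q,0).round(4))
E
```

```text
[[-0.948  0.     0.319]
 [-0.319 -0.    -0.948]
 [ 0.    -1.     0.   ]]
top blue 599 0.5582 -0.4143 0.0385 [ 0.5581 -0.417   0.0072]
top red 621 0.4937 0.0745 0.0374 [0.4939 0.0747 0.0071]
top yellow 536 0.64 0.069 0.0367 [0.6417 0.0695 0.0074]
top green 538 0.6307 -0.2485 0.0375 [ 0.6317 -0.2502  0.0069]
side blue 257 0.5591 -0.4227 0.0501 [ 0.5599 -0.4218  0.0097]
side red 507 0.4983 0.0666 0.0499 [0.4966 0.0687 0.0091]
side yellow 451 0.6484 0.0636 0.0504 [0.6445 0.0635 0.0095]
side green 155 0.6291 -0.2598 0.0483 [ 0.6308 -0.2642  0.0109]
```

Emit:
jog_arm:
  targets:
    - [0.06,[0.0242,0.0304,0],0]
    - [0.06,[0.0242,0.0304,0],0]
    - [0.06,[0.0242,0.0304,0],0]
    - [0.06,[0.0242,0.0304,0],0]
    - [0.06,[0.0242,0.0304,0],0]
    - [0.06,[0.0242,0.0304,0],0]
    - [0.06,[0.0242,0.0304,0],0]
    - [0.06,[0.0242,0.0304,0],0]
    - [0.06,[0.0242,0.0304,0],0]
    - [0.06,[0.0242,0.0304,0],0]
  force: 40

```text
clock: 2.35
position: [0.4263, -0.24, 0.2485]
ee_rot: [-0.114, 0.114, -0.698, 0.698]
contact_force: [-0.0, -0.4, 0.0]
width: 0.0601
```

Emit:
jog_arm:
  targets:
    - [0.06,[-0.001,0,-0.02],0]
    - [0.06,[0,0,-0.03],0]
    - [0.06,[0,0,-0.03],0]
    - [0.06,[0,0,-0.03],0]
    - [0.06,[0,0,-0.025],0]
    - [0.06,[0,0,-0.015],0]
    - [0.06,[0,0,0],0]

```text
clock: 3.22
position: [0.4238, -0.2405, 0.0974]
ee_rot: [0.114, -0.115, 0.698, -0.697]
contact_force: [0.0, -0.6, -0.3]
width: 0.0602
```

```bash
python3 - <<'E'
from h import *
for n in("side","wrist"):
    p,d=get_image(n);cv2.imwrite(f"pics/{n}1.png",p[:,:,::-1])
print(manip.get_state()["position"])
E
```

```text
[ 0.42488317 -0.24126648  0.09878857]
```

View pics/side1.png

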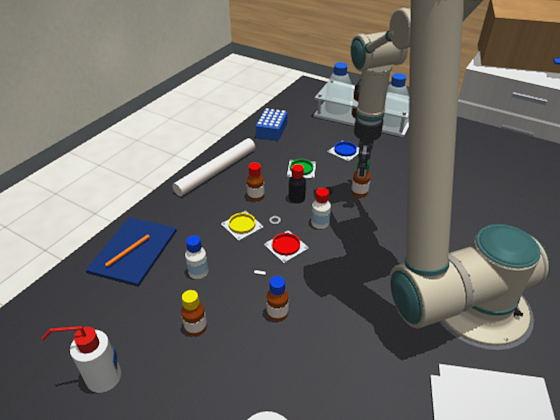

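View pics/wrist1.png

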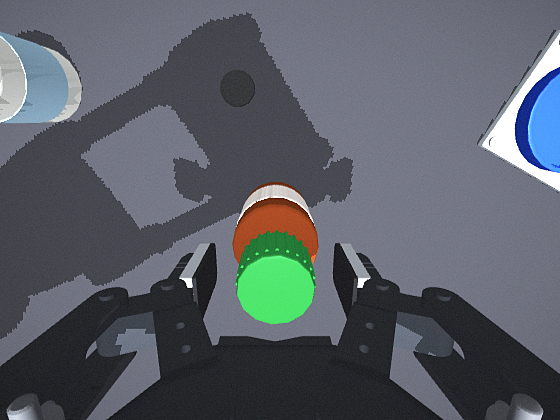

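The wrist view shows the green cap centred between the open pads, at about (275,288). I'll close on it and lift a little.

Emit:
jog_arm:
  targets:
    - [0.02,[0,0,0],0]
    - [0.02,[0,0,0],0]
    - [0.02,[0,0,0],0]
    - [0.02,[0,0,0],0]
    - [0.02,[0,0,0.01],0]
    - [0.02,[0,0,0.02],0]
    - [0.02,[0,0,0.02],0]
    - [0.02,[0,0,0],0]
  force: 40

```text
clock: 4.32
position: [0.4253, -0.2416, 0.1497]
ee_rot: [-0.115, 0.114, -0.697, 0.699]
contact_force: [-0.2, -0.6, -2.5]
width: 0.0331
```

```bash
python3 - <<'E'
from h import *
for n in("wrist",):
    p,d=get_image(n);cv2.imwrite(f"pics/{n}2.png",p[:,:,::-1])
p,w=cloud("side");cv2.imwrite("pics/side2.png",cv2.resize(p[100:240,260:460,::-1],None,fx=3,fy=3))
s=manip.get_state();print(s["position"],s["contact_force"],s["width"])
E
```

```text
[ 0.42410648 -0.24068449  0.14796666] [-0.94018198  0.20179895 -1.88416372] 0.03273636458276654
```

View pics/side2.png

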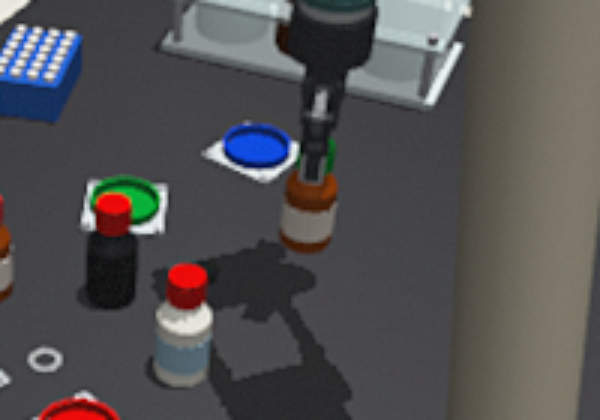

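View pics/wrist2.png

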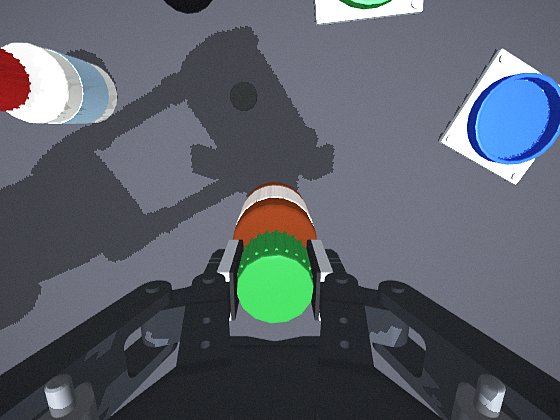

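The bottle is lifted and upright in both views. Next I'll carry it to the green stand.

Emit:
jog_arm:
  targets:
    - [0.02,[0.016,0,0],0]
    - [0.02,[0.03,-0.002,0],0]
    - [0.02,[0.04,-0.002,0],0]
    - [0.02,[0.04,-0.002,0],0]
    - [0.02,[0.04,-0.002,0],0]
    - [0.02,[0.028,0,0],0]
    - [0.02,[0.012,0,0],0]
    - [0.02,[0,0,0],0]
    - [0.02,[0,0,0],0]

```text
clock: 5.55
position: [0.6293, -0.2487, 0.1479]
ee_rot: [0.114, -0.115, 0.698, -0.698]
contact_force: [-0.5, 0.0, -1.6]
width: 0.0331
```

```bash
python3 - <<'E'
from h import *
p,w=cloud("wrist");cv2.imwrite("pics/wrist3.png",p[:,:,::-1])
p,w=cloud("side");cv2.imwrite("pics/side3.png",cv2.resize(p[100:240,260:460,::-1],None,fx=3,fy=3))
s=manip.get_state();print(s["position"],s["contact_force"],s["width"])
E
```

```text
[ 0.62939054 -0.24899155  0.14846537] [ 0.27033523 -0.47177729 -2.11326238] 0.03294369036442694
```

View pics/wrist3.png

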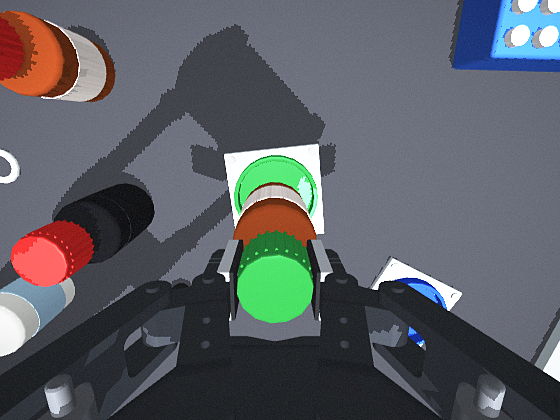

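View pics/side3.png

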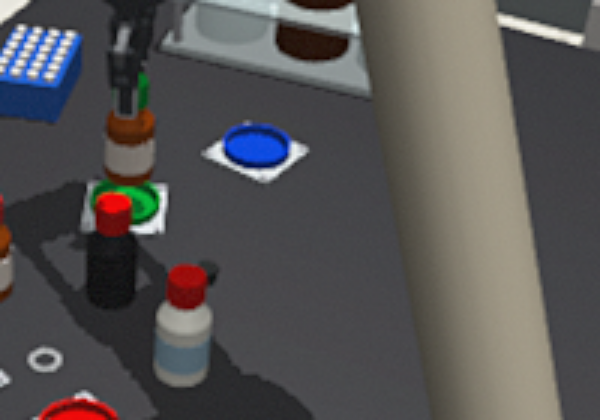

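The bottle is aligned over the green ring, seen at about (275,190) in the wrist view. Next I'll lower it slowly.

Emit:
jog_arm:
  targets:
    - [0.02,[0.001,0,-0.01],0]
    - [0.02,[0,0,-0.012],0]
    - [0.02,[0,0,-0.01],0]
    - [0.02,[0,0,-0.005],0]
    - [0.02,[0,0,-0.003],0]
    - [0.02,[0,0,-0.002],0]
    - [0.02,[0,0,-0.001],0]
    - [0.02,[0,0,-0.001],0]
    - [0.02,[0,0,0],0]

```text
clock: 6.78
position: [0.6318, -0.249, 0.1054]
ee_rot: [-0.115, 0.114, -0.698, 0.698]
contact_force: [-0.8, 1.0, 3.9]
width: 0.0329
```

The vertical force went from about −2 N to +3.9 N, so the bottle is seated. Next I'll release and back off.

Emit:
jog_arm:
  targets:
    - [0.04,[0,0,0],0]
    - [0.05,[0,0,0],0]
    - [0.06,[0,0,0],0]
    - [0.06,[0,0,0],0]
    - [0.06,[0,0,0.015],0]
    - [0.06,[0,0,0.035],0]
    - [0.06,[0,0,0.05],0]
    - [0.06,[0,0,0.046],0]
    - [0.06,[0,0,0],0]

```text
clock: 7.9
position: [0.6337, -0.25, 0.2569]
ee_rot: [-0.118, 0.111, -0.695, 0.7]
contact_force: [-0.8, 0.4, -0.3]
width: 0.0601
```

```bash
python3 - <<'E'
from h import *
s=manip.get_state();print(s["position"],s["contact_force"],s["width"])
p,w,o=caps("side");cv2.imwrite("pics/side4.png",p[:,:,::-1])
for r in o:
  if .2<r[2]<.8 and abs(r[3])<.5:print(*r)
p,d=get_image("wrist");cv2.imwrite("pics/wrist4.png",p[:,:,::-1])
E
```

```text
[ 0.63369079 -0.25004755  0.25690432] [-0.82388136  0.38438234 -0.27588883] 0.06008857657153655
[302. 141.] 101 0.6272 -0.2479 0.022 0.1173 [ 11. 112.  39.]
[254. 167.] 96 0.6809 -0.06 0.02 0.113 [187.  14.  13.]
[297. 169.] 95 0.5733 -0.117 0.0184 0.1124 [184.  14.  11.]
[321. 193.] 110 0.4638 -0.057 0.0199 0.1124 [136.  14.  13.]
[192. 242.] 150 0.6401 0.2665 0.0194 0.113 [ 17.  64. 186.]
[276. 283.] 182 0.4005 0.2695 0.0191 0.1132 [ 19.  66. 192.]
[189. 298.] 199 0.5367 0.4026 0.0194 0.113 [205. 195.  10.]
```

View pics/side4.png

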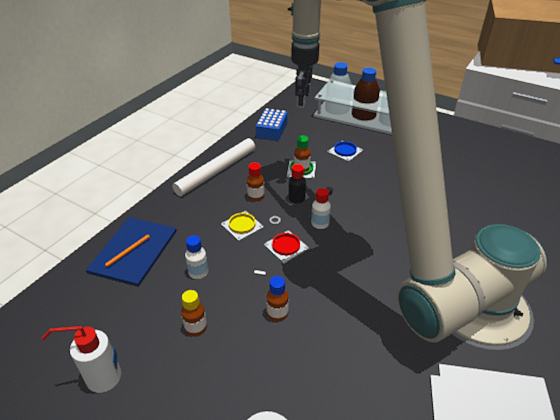

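View pics/wrist4.png

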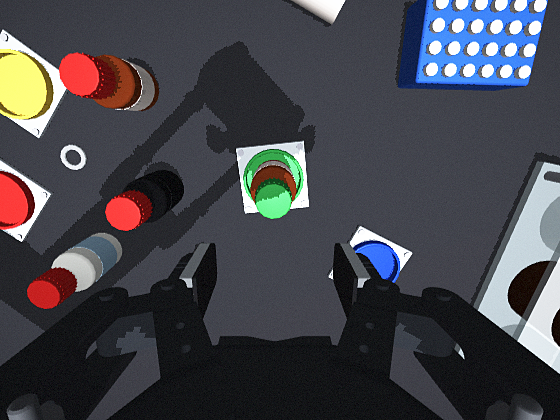

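Green is standing inside its ring. Next is red.

Emit:
jog_arm:
  targets:
    - [0.06,[0.008,0.03,0],0]
    - [0.06,[0.01,0.04,0],0]
    - [0.06,[0.012,0.04,0],0]
    - [0.06,[0.01,0.04,0],0]
    - [0.06,[0.008,0.03,0],0]
    - [0.06,[0.002,0.009,0],0]
    - [0.06,[0,0,0],0]
    - [0.06,[0,0,0],0]

```text
clock: 9.0
position: [0.6811, -0.0614, 0.2499]
ee_rot: [-0.114, 0.114, -0.698, 0.698]
contact_force: [0.4, 0.3, 0.4]
width: 0.0603
```

Emit:
jog_arm:
  targets:
    - [0.06,[0,0.001,-0.02],0]
    - [0.06,[0,0,-0.03],0]
    - [0.06,[0,0,-0.03],0]
    - [0.06,[0,0,-0.03],0]
    - [0.06,[0,0,-0.027],0]
    - [0.06,[0,0,-0.015],0]
    - [0.06,[0,0,0],0]
    - [0.06,[0,0,0],0]

```text
clock: 10.0
position: [0.6823, -0.0595, 0.0996]
ee_rot: [-0.115, 0.113, -0.698, 0.698]
contact_force: [0.1, 0.4, 0.6]
width: 0.0595
```

```bash
python3 - <<'E'
from h import *
p,d=get_image("wrist");cv2.imwrite("pics/wrist5.png",p[:,:,::-1])
s=manip.get_state();print(s["position"],s["contact_force"],s["width"])
E
```

```text
[ 0.68241029 -0.05935433  0.09976473] [ 0.79695317 -0.70276821 -0.23964648] 0.05990169039412188
```

View pics/wrist5.png

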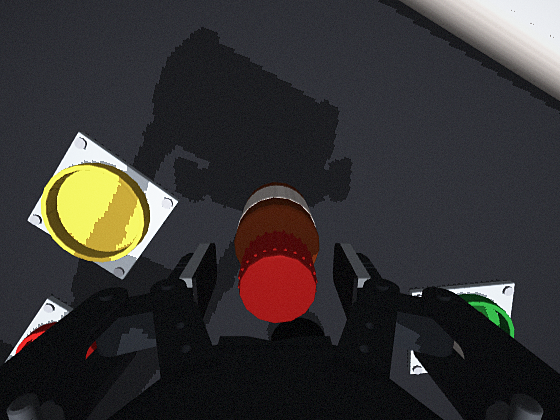

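The amber bottle with the red cap is centred at (278,288).

Emit:
jog_arm:
  targets:
    - [0.02,[0,0,0],0]
    - [0.02,[0,0,0],0]
    - [0.02,[0,0,0],0]
    - [0.02,[0,0,0],0]
    - [0.02,[0,0,0.01],0]
    - [0.02,[0,0,0.02],0]
    - [0.02,[0,0,0.02],0]
    - [0.02,[0,0,0],0]

```text
clock: 11.05
position: [0.6823, -0.0589, 0.1497]
ee_rot: [-0.115, 0.113, -0.697, 0.698]
contact_force: [0.8, 0.1, -1.8]
width: 0.0329
```

Emit:
jog_arm:
  targets:
    - [0.02,[-0.012,0.009,0],0]
    - [0.02,[-0.028,0.02,0],0]
    - [0.02,[-0.036,0.025,0],0]
    - [0.02,[-0.036,0.026,0],0]
    - [0.02,[-0.036,0.025,0],0]
    - [0.02,[-0.028,0.02,0],0]
    - [0.02,[-0.012,0.009,0],0]
    - [0.02,[0,0,0],0]
    - [0.02,[0,0,0],0]

```text
clock: 12.18
position: [0.4948, 0.0745, 0.1484]
ee_rot: [-0.115, 0.114, -0.698, 0.698]
contact_force: [0.1, -0.1, -1.2]
width: 0.0329
```

```bash
python3 - <<'E'
from h import *
p,d=get_image("wrist");cv2.imwrite("pics/wrist6.png",p[:,:,::-1])
s=manip.get_state();print(s["position"],s["contact_force"],s["width"])
E
```

```text
[0.49490447 0.07442788 0.14833171] [ 0.30591146 -0.71506895 -2.0955877 ] 0.03309052915836015
```

View pics/wrist6.png

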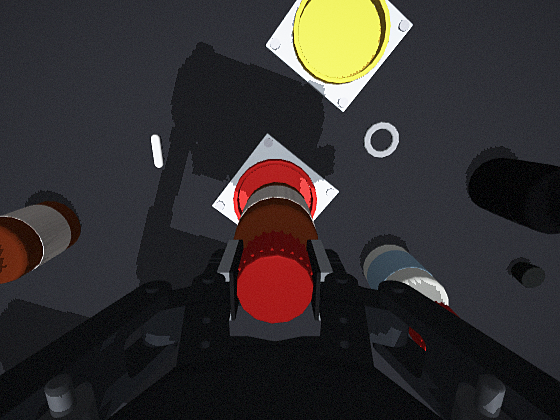

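The bottle is aligned over the red ring, at about (275,190). Next I'll lower it and release.

Emit:
jog_arm:
  targets:
    - [0.02,[0,0,-0.01],0]
    - [0.02,[0,0,-0.012],0]
    - [0.02,[0,0,-0.01],0]
    - [0.02,[0,0,-0.005],0]
    - [0.02,[0,0,-0.003],0]
    - [0.02,[0,0,-0.002],0]
    - [0.02,[0,0,-0.001],0]
    - [0.02,[0,0,-0.001],0]
    - [0.02,[0,0,0],0]

```text
clock: 13.35
position: [0.494, 0.075, 0.1054]
ee_rot: [-0.115, 0.114, -0.698, 0.698]
contact_force: [-1.7, 0.5, 4.9]
width: 0.0331
```

Emit:
jog_arm:
  targets:
    - [0.04,[0,0,0],0]
    - [0.05,[0,0,0],0]
    - [0.06,[0,0,0],0]
    - [0.06,[0,0,0],0]
    - [0.06,[0,0,0.015],0]
    - [0.06,[0,0,0.035],0]
    - [0.06,[0,0,0.05],0]
    - [0.06,[0,0,0.046],0]
    - [0.06,[0,0,0],0]

```text
clock: 14.48
position: [0.496, 0.0751, 0.2555]
ee_rot: [-0.118, 0.111, -0.697, 0.698]
contact_force: [-0.4, 0.0, -1.2]
width: 0.06
```

```bash
python3 - <<'E'
from h import *
s=manip.get_state();print(s["position"],s["contact_force"],s["width"])
p,w,o=caps("side");cv2.imwrite("pics/side7.png",p[:,:,::-1])
for r in o:
  if .2<r[2]<.8 and abs(r[3])<.5:print(*r)
E
```

```text
[0.4960351  0.07509479 0.25548005] [-0.37223422  0.03116288 -1.23249534] 0.05995736649895409
[302. 141.] 96 0.6303 -0.2474 0.0183 0.1181 [ 11. 124.  43.]
[297. 169.] 92 0.5731 -0.1163 0.0189 0.1125 [186.  13.  10.]
[321. 193.] 113 0.4621 -0.0575 0.0191 0.1127 [188.  14.  13.]
[286. 216.] 152 0.4929 0.075 0.0193 0.1181 [144.  17.  15.]
[192. 242.] 146 0.6397 0.2685 0.0199 0.1131 [ 18.  65. 189.]
[276. 283.] 178 0.3984 0.2704 0.0184 0.1131 [ 19.  67. 194.]
[189. 298.] 201 0.5354 0.4008 0.0189 0.1132 [205. 196.  10.]
```

View pics/side7.png

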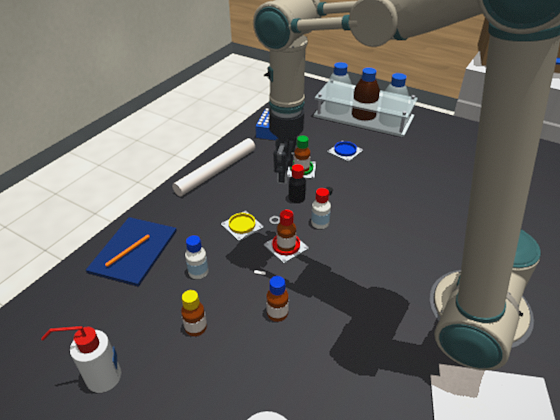

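Red is standing in its ring, at (286,235) in the side view. Next is yellow.

Emit:
jog_arm:
  targets:
    - [0.06,[0.004,0.03,0],0]
    - [0.06,[0.005,0.04,0],0]
    - [0.06,[0.006,0.045,0],0]
    - [0.06,[0.006,0.045,0],0]
    - [0.06,[0.006,0.045,0],0]
    - [0.06,[0.006,0.045,0],0]
    - [0.06,[0.005,0.04,0],0]
    - [0.06,[0.004,0.03,0],0]
    - [0.06,[0,0.007,0],0]
    - [0.06,[0,0,0],0]

```text
clock: 15.78
position: [0.5349, 0.4015, 0.2492]
ee_rot: [-0.114, 0.115, -0.697, 0.698]
contact_force: [0.6, 0.9, -0.4]
width: 0.0599
```

Emit:
jog_arm:
  targets:
    - [0.06,[0,0,0],0]

```text
clock: 15.9
position: [0.5353, 0.4007, 0.2502]
ee_rot: [-0.114, 0.114, -0.697, 0.698]
contact_force: [0.2, -0.8, -0.6]
width: 0.06
```

Emit:
jog_arm:
  targets:
    - [0.06,[0.001,0.001,-0.02],0]
    - [0.06,[0,0,-0.03],0]
    - [0.06,[0,0,-0.03],0]
    - [0.06,[0,0,-0.03],0]
    - [0.06,[0,0,-0.027],0]
    - [0.06,[0,0,-0.015],0]
    - [0.06,[0,0,0],0]
    - [0.06,[0,0,0],0]

```text
clock: 16.9
position: [0.5373, 0.4032, 0.0996]
ee_rot: [0.115, -0.113, 0.698, -0.698]
contact_force: [0.4, -0.3, -0.5]
width: 0.06
```

```bash
python3 - <<'E'
from h import *
p,d=get_image("wrist");cv2.imwrite("pics/wrist8.png",p[:,:,::-1])
s=manip.get_state();print(s["position"],s["contact_force"],s["width"])
E
```

```text
[0.53737303 0.40334836 0.09981371] [ 0.52684889 -0.25096931  0.11350071] 0.0599027979407567
```

View pics/wrist8.png

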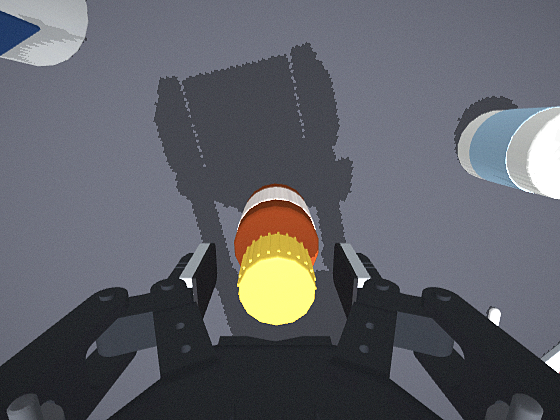

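The yellow cap is centred at (276,288). I'll grasp it and carry it by a dogleg around the white-blue bottle.

Emit:
jog_arm:
  targets:
    - [0.02,[0,0,0],0]
    - [0.02,[0,0,0],0]
    - [0.02,[0,0,0],0]
    - [0.02,[0,0,0],0]
    - [0.02,[0,0,0.01],0]
    - [0.02,[0,0,0.02],0]
    - [0.02,[0,0,0.02],0]
    - [0.02,[0,0,0],0]

```text
clock: 17.95
position: [0.5372, 0.4037, 0.1498]
ee_rot: [0.115, -0.113, 0.698, -0.697]
contact_force: [-1.0, -0.4, -1.1]
width: 0.0331
```

Emit:
jog_arm:
  targets:
    - [0.02,[0,-0.015,0],0]
    - [0.02,[0,-0.03,0],0]
    - [0.02,[0,-0.04,0],0]
    - [0.02,[0,-0.04,0],0]
    - [0.02,[0,-0.04,0],0]
    - [0.02,[0,-0.04,0],0]
    - [0.02,[0.01,-0.03,0],0]
    - [0.02,[0.02,-0.02,0],0]
    - [0.02,[0.02,-0.02,0],0]
    - [0.02,[0,0,0],0]

```text
clock: 19.2
position: [0.5867, 0.1256, 0.147]
ee_rot: [-0.113, 0.114, -0.698, 0.698]
contact_force: [-0.2, -0.4, -1.9]
width: 0.0332
```

Remaining shift is about (0.0545, −0.057).

Emit:
jog_arm:
  targets:
    - [0.02,[0.012,-0.013,0],0]
    - [0.02,[0.018,-0.018,0],0]
    - [0.02,[0.016,-0.017,0],0]
    - [0.02,[0.008,-0.009,0],0]
    - [0.02,[0,0,0],0]
    - [0.02,[0,0,0],0]

```text
clock: 19.95
position: [0.6399, 0.0714, 0.1481]
ee_rot: [0.114, -0.115, 0.698, -0.698]
contact_force: [-0.1, -0.8, -1.2]
width: 0.0331
```

```bash
python3 - <<'E'
from h import *
p,d=get_image("wrist");cv2.imwrite("pics/wrist9.png",p[:,:,::-1])
s=manip.get_state();print(s["position"],s["contact_force"],s["width"])
E
```

```text
[0.63983019 0.07154931 0.14822611] [ 0.38597835  0.50975296 -0.86257575] 0.03270123729792158
```

View pics/wrist9.png

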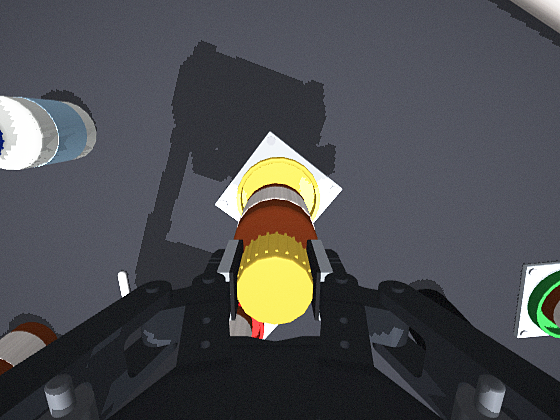

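The bottle is aligned over the yellow ring. Next I'll lower it.

Emit:
jog_arm:
  targets:
    - [0.02,[0.001,-0.002,-0.01],0]
    - [0.02,[0,0,-0.012],0]
    - [0.02,[0,0,-0.01],0]
    - [0.02,[0,0,-0.005],0]
    - [0.02,[0,0,-0.003],0]
    - [0.02,[0,0,-0.002],0]
    - [0.02,[0,0,-0.001],0]
    - [0.02,[0,0,-0.001],0]
    - [0.02,[0,0,0],0]

```text
clock: 21.12
position: [0.6419, 0.069, 0.1054]
ee_rot: [-0.115, 0.114, -0.698, 0.698]
contact_force: [-0.5, -0.5, 5.8]
width: 0.0329
```

Emit:
jog_arm:
  targets:
    - [0.04,[0,0,0],0]
    - [0.05,[0,0,0],0]
    - [0.06,[0,0,0],0]
    - [0.06,[0,0,0],0]
    - [0.06,[0,0,0.015],0]
    - [0.06,[0,0,0.035],0]
    - [0.06,[0,0,0.05],0]
    - [0.06,[0,0,0.046],0]
    - [0.06,[0,0,0],0]

```text
clock: 22.25
position: [0.644, 0.0691, 0.2565]
ee_rot: [-0.118, 0.11, -0.697, 0.698]
contact_force: [0.6, 0.1, -0.1]
width: 0.0598
```

```bash
python3 - <<'E'
from h import *
s=manip.get_state();print(s["position"],s["contact_force"],s["width"])
p,w,o=caps("side");cv2.imwrite("pics/side10.png",p[:,:,::-1])
for r in o:
  if .2<r[2]<.8 and abs(r[3])<.5:print(*r)
E
```

```text
[0.64398711 0.06908584 0.25654191] [ 0.62554808  0.0946817  -0.07664625] 0.05977889320164007
[302. 141.] 97 0.6289 -0.2475 0.0202 0.1178 [ 10. 124.  42.]
[297. 169.] 95 0.572 -0.1168 0.0183 0.1126 [183.  15.  11.]
[322. 193.] 111 0.4628 -0.0564 0.0193 0.1125 [190.  13.  12.]
[240. 196.] 135 0.6384 0.0684 0.0198 0.1183 [160. 136.  11.]
[286. 216.] 156 0.4937 0.0748 0.0194 0.118 [134.  17.  15.]
[192. 242.] 153 0.6373 0.2669 0.0188 0.1131 [ 17.  63. 185.]
[276. 283.] 179 0.3988 0.2695 0.0179 0.113 [ 19.  66. 193.]
```

View pics/side10.png

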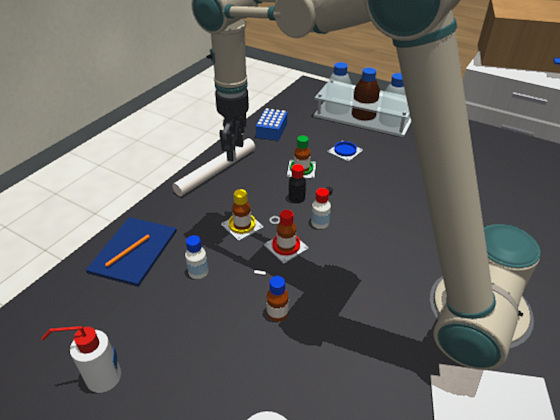

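Yellow is standing in its ring, at (240,215). Next is blue.

Emit:
jog_arm:
  targets:
    - [0.06,[-0.02,0.017,0],0]
    - [0.06,[-0.03,0.025,0],0]
    - [0.06,[-0.035,0.029,0],0]
    - [0.06,[-0.036,0.03,0],0]
    - [0.06,[-0.036,0.03,0],0]
    - [0.06,[-0.035,0.029,0],0]
    - [0.06,[-0.03,0.025,0],0]
    - [0.06,[-0.02,0.016,0],0]
    - [0.06,[0,0,0],0]
    - [0.06,[0,0,0],0]

```text
clock: 23.55
position: [0.3997, 0.2696, 0.2498]
ee_rot: [-0.114, 0.115, -0.697, 0.698]
contact_force: [0.5, 1.0, 0.5]
width: 0.0602
```

Emit:
jog_arm:
  targets:
    - [0.06,[0,0,-0.02],0]
    - [0.06,[0,0,-0.03],0]
    - [0.06,[0,0,-0.03],0]
    - [0.06,[0,0,-0.03],0]
    - [0.06,[0,0,-0.027],0]
    - [0.06,[0,0,-0.015],0]
    - [0.06,[0,0,0],0]
    - [0.06,[0,0,0],0]

```text
clock: 24.55
position: [0.4005, 0.2698, 0.0987]
ee_rot: [-0.114, 0.114, -0.698, 0.698]
contact_force: [0.0, 0.8, 0.4]
width: 0.0604
```

```bash
python3 - <<'E'
from h import *
p,d=get_image("wrist");cv2.imwrite("pics/wrist11.png",p[:,:,::-1])
s=manip.get_state();print(s["position"],s["contact_force"],s["width"],s["qpos"])
E
```

```text
[0.40051268 0.26999556 0.09895142] [0.95837216 0.18713994 0.25740056] 0.05960612877875056 [ 4.49097535e-01  2.76764834e-01  1.92138174e+00 -2.17320643e-04
  9.42027952e-01  1.69597305e+00]
```

View pics/wrist11.png

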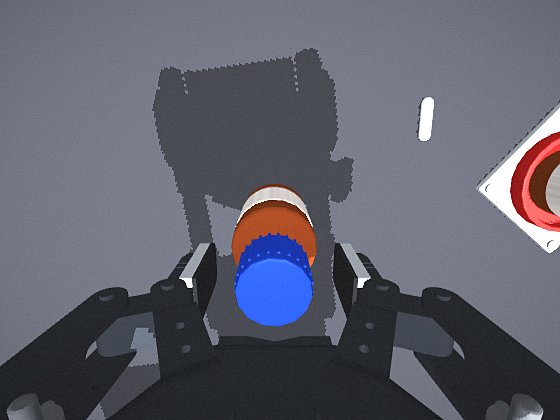

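The blue cap is centred. I'll grasp it and lift it high, because the path crosses the bench.

Emit:
jog_arm:
  targets:
    - [0.02,[0,0,0],0]
    - [0.02,[0,0,0],0]
    - [0.02,[0,0,0],0]
    - [0.02,[0,0,0],0]
    - [0.02,[0,0,0.015],0]
    - [0.02,[0,0,0.03],0]
    - [0.02,[0,0,0.04],0]
    - [0.02,[0,0,0.04],0]
    - [0.02,[0,0,0.025],0]
    - [0.02,[0,0,0],0]

```text
clock: 25.85
position: [0.4002, 0.2705, 0.2495]
ee_rot: [0.116, -0.113, 0.698, -0.697]
contact_force: [0.1, -0.3, -3.6]
width: 0.0331
```

Emit:
jog_arm:
  targets:
    - [0.02,[-0.005,-0.015,0],0]
    - [0.02,[-0.01,-0.03,0],0]
    - [0.02,[-0.01,-0.04,0],0]
    - [0.02,[-0.005,-0.04,0],0]
    - [0.02,[0,-0.045,0],0]
    - [0.02,[0,-0.045,0],0]
    - [0.02,[0,-0.045,0],0]
    - [0.02,[0,-0.045,0],0]
    - [0.02,[0,-0.045,0],0]
    - [0.02,[0.005,-0.04,0],0]

```text
clock: 27.1
position: [0.372, -0.1211, 0.2465]
ee_rot: [0.113, -0.115, 0.699, -0.697]
contact_force: [0.0, 1.6, -2.4]
width: 0.0327
```

Emit:
jog_arm:
  targets:
    - [0.02,[0.015,-0.04,0],0]
    - [0.02,[0.02,-0.04,0],0]
    - [0.02,[0.03,-0.04,0],0]
    - [0.02,[0.03,-0.04,0],0]
    - [0.02,[0.03,-0.04,0],0]
    - [0.02,[0.025,-0.03,0],0]
    - [0.02,[0.015,-0.02,0],0]
    - [0.02,[0.005,-0.01,0],0]
    - [0.02,[0,0,0],0]
    - [0.02,[0,0,0],0]

```text
clock: 28.35
position: [0.5434, -0.3789, 0.248]
ee_rot: [0.114, -0.115, 0.698, -0.697]
contact_force: [-0.8, 0.3, -2.0]
width: 0.0327
```

Remaining shift is about (0.0145, −0.035), then down 0.10.

Emit:
jog_arm:
  targets:
    - [0.02,[0.005,-0.012,0],0]
    - [0.02,[0.006,-0.015,-0.01],0]
    - [0.02,[0.004,-0.008,-0.025],0]
    - [0.02,[0,0,-0.03],0]
    - [0.02,[0,0,-0.025],0]
    - [0.02,[0,0,-0.01],0]
    - [0.02,[0,0,0],0]
    - [0.02,[0,0,0],0]

```text
clock: 29.35
position: [0.5602, -0.4157, 0.1495]
ee_rot: [-0.115, 0.114, -0.697, 0.699]
contact_force: [0.5, -0.3, -2.5]
width: 0.0332
```

```bash
python3 - <<'E'
from h import *
p,d=get_image("wrist");cv2.imwrite("pics/wrist12.png",p[:,:,::-1])
p,d=get_image("side");cv2.imwrite("pics/side12.png",p[:,:,::-1])
s=manip.get_state();print(s["position"],s["contact_force"],s["width"])
E
```

```text
[ 0.56010746 -0.41558417  0.14978875] [-0.39599402  0.30653868 -2.52752899] 0.03290015275010845
```

View pics/wrist12.png

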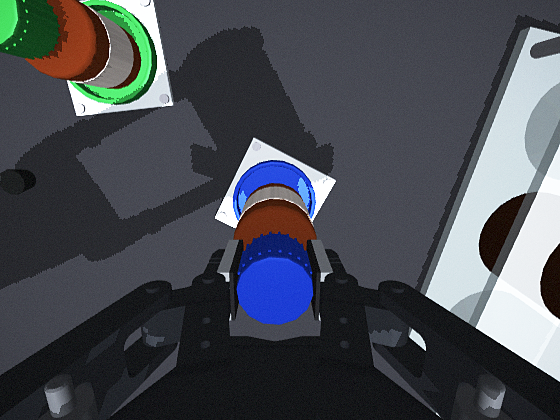

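View pics/side12.png

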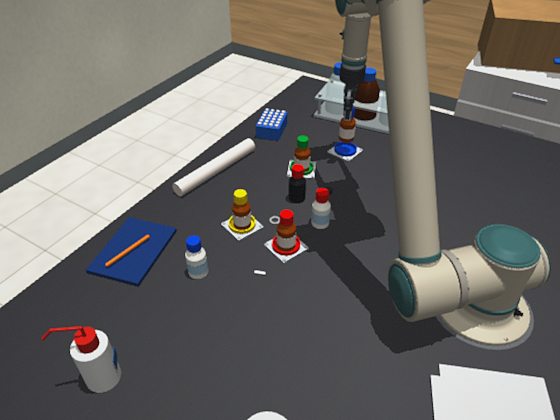

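The bottle is over the blue ring in both views. I'll shift it about (−0.001, +0.001) and lower it.

Emit:
jog_arm:
  targets:
    - [0.02,[-0.001,0.001,-0.01],0]
    - [0.02,[0,0,-0.012],0]
    - [0.02,[0,0,-0.01],0]
    - [0.02,[0,0,-0.005],0]
    - [0.02,[0,0,-0.003],0]
    - [0.02,[0,0,-0.002],0]
    - [0.02,[0,0,-0.001],0]
    - [0.02,[0,0,-0.001],0]
    - [0.02,[0,0,0],0]

```text
clock: 30.58
position: [0.5586, -0.4141, 0.1052]
ee_rot: [-0.115, 0.114, -0.697, 0.698]
contact_force: [-1.1, 0.5, 1.8]
width: 0.0327
```

Emit:
jog_arm:
  targets:
    - [0.04,[0,0,0],0]
    - [0.05,[0,0,0],0]
    - [0.06,[0,0,0],0]
    - [0.06,[0,0,0],0]
    - [0.06,[0,0,0.015],0]
    - [0.06,[0,0,0.035],0]
    - [0.06,[0,0,0.05],0]
    - [0.06,[0,0,0.046],0]
    - [0.06,[0,0,0],0]
    - [0.06,[0,0,0],0]

```text
clock: 31.82
position: [0.5582, -0.4137, 0.2506]
ee_rot: [-0.114, 0.114, -0.698, 0.698]
contact_force: [0.4, 1.2, -0.7]
width: 0.0603
```

Emit:
jog_arm:
  targets:
    - [0.06,[-0.03,-0.01,0],0]
    - [0.06,[-0.04,-0.015,0],0]
    - [0.06,[-0.045,-0.015,0],0]
    - [0.06,[-0.045,-0.015,0],0]
    - [0.06,[-0.045,-0.015,0],0]
    - [0.06,[-0.03,-0.01,0],0]
    - [0.06,[0,0,0],0]
    - [0.06,[0,0,0],0]

```text
clock: 32.83
position: [0.3238, -0.4934, 0.2493]
ee_rot: [0.114, -0.114, 0.699, -0.697]
contact_force: [0.1, -0.7, 0.2]
width: 0.0599
```

```bash
python3 - <<'E'
from h import *
s=manip.get_state();print(s["position"],s["contact_force"],s["width"])
for n in("top","side"):
    p,w,o=caps(n);cv2.imwrite(f"pics/{n}13.png",p[:,:,::-1]);print(n)
    for r in o:
      if .2<r[2]<.8 and abs(r[3])<.5:print(*r)
E
```

```text
[ 0.32375484 -0.49336582  0.24925938] [ 0.10109292 -0.67262652  0.18446142] 0.05994018749430044
top
[249. 172.] 167 0.641 0.0681 0.0177 0.1179 [201. 198. 104.]
[168. 172.] 156 0.6387 0.2671 0.0177 0.1125 [ 50.  85. 193.]
[377. 178.] 168 0.6318 -0.2484 0.0183 0.1182 [ 75. 156.  90.]
[325. 200.] 152 0.5726 -0.1178 0.0168 0.113 [200.  68.  66.]
[445. 208.] 179 0.5577 -0.4132 0.0174 0.1184 [ 63.  83. 169.]
[245. 231.] 168 0.4939 0.0736 0.0173 0.1185 [200.  71.  68.]
[300. 245.] 162 0.4623 -0.0576 0.0174 0.113 [203.  82.  79.]
side
[347. 123.] 88 0.5587 -0.4117 0.0197 0.1177 [ 17.  54. 154.]
[302. 141.] 101 0.6302 -0.2464 0.0187 0.1175 [ 11. 121.  42.]
[297. 169.] 96 0.5696 -0.117 0.0201 0.1127 [183.  14.  11.]
[321. 193.] 109 0.4633 -0.0557 0.02 0.1127 [189.  13.  13.]
[240. 196.] 136 0.6404 0.0688 0.0187 0.1183 [185. 172.  11.]
[286. 216.] 153 0.492 0.0736 0.0192 0.1183 [181.  16.  14.]
[192. 242.] 155 0.6377 0.2682 0.0186 0.1128 [ 18.  63. 183.]
```

View pics/top13.png

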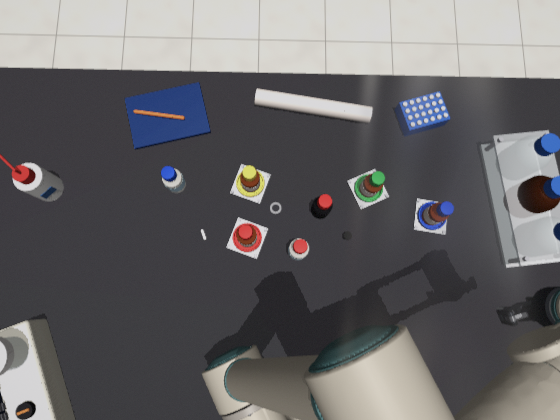

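View pics/side13.png

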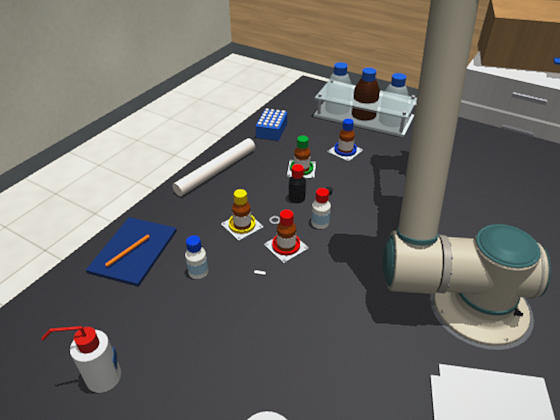

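All four ambers stand in their matching rings, with cap tops 6 mm higher than they were on the bench. The white bottles and the black look-alike haven't moved.

```bash
python3 -c "
from rig import sign_off
print(sign_off())"
```

```text
the job is handed in; nothing more can be done
None
```

All four amber bottles now stand upright inside the rings that match their caps, and the job is handed in after about 33 s of the 96 s allowed.

I gripped each bottle by its cap. I lowered it until the force reading showed it resting on the stand, at a few newtons, and only then let go.

- **Placement:** in the last top and side pictures, every amber cap is within about 3 mm of its ring's centre, against 9 mm of clearance. The cap tops read about 118 mm, roughly 6 mm higher than on the bench, which matches the stand's floor.
- **Other bottles:** the two white bottles and the black look-alike are where they started, to within about 2 mm of measurement noise, and nothing was knocked over.
- **Gripper:** it was clear of everything when I handed in.
- **Disagreements:** the networks mixed up some look-alikes, for example reporting the black bottle as amber_red and an amber bottle as stand_red. The side camera's colour fit for the stands was 5–15 mm off, so I used the top view for them and checked each placement with the wrist camera. No final check failed.

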